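# Wedge the rocking display base

### The job

The display base with the plaster gateway rocks because one of its four feet is too short. With the fingertips, push the green wedge, thin end first, along the table under that short foot until the base stands level and no longer rocks, then check it by pressing down firmly with a fingertip on the brass disc at the opposite corner. Only push and press: do not pick up the wedge, do not lift or shove the base, leave the jar, the tower and the mug where they are, and finish clear of everything.

Things in the scene. Friction and masses are not known exactly. Their poses are not given: they have to be found in the camera images.
- base: Loose 2.3 kg display base: dark board 240 (x) x 260 (y) x 20 mm on 4 domed feet (radius 12, at x +-95, y +-105 mm) with a fixed plaster gateway (70 x 130 mm about x -40, y 35; top 158 mm up). Origin under the board's centre, at table height; board underside 32, top 52 mm. z upright when level. Foot at x -95, y +105 is 10 mm short: at the start it leans 4 degrees down on it, opposite foot in the air.
- short_foot (a point): Lowest point of the short domed foot (25 mm in from two edges of the board). Axes as the base. It rests on the table at the start and is 10 mm above the table when the base is level.
- pad_top (a point): Centre of the top of the brass disc (32 mm across, 5 mm thick, rigid, fixed on the board's top at the corner opposite the short foot, at x 75, y -85 mm of the base), 57 mm above the table when level.
- wedge_toe (a point): Middle of the thin edge of the loose green wedge, 1 mm above the table. Wedge: 90 g, 120 long, 48 wide, 2 mm thick at the thin edge rising evenly to 24 mm at the heel. Thin end points to its -y, z up. At the start it lies off the base's +y side, thin edge 20 to 70 mm from the short foot, facing it to 10 mm and 0.1 rad. The base is level when the foot bears about 44 mm from the thin edge.
- wedge_heel (a point): Centre of the upright heel face (48 wide x 24 mm high) at the wedge's thick end, 12 mm above the table; the face to push on, looking to the wedge's +y. Pushing takes about 3 to 15 N once the foot is on the slope; friction keeps the wedge where it is left.
- paint_jar: Closed paint jar, 56 mm across, 68 mm high, loose; origin under its centre. Leave alone.
- tower: Small plaster tower, 55 x 55 mm foot, 90 mm high, loose; origin under its centre. Leave alone.
- mug: Blue mug, 72 mm across, 85 mm high, handle at its +y, loose; origin under its centre. Leave alone.
Not all that is in view belongs to the job. Of the things that look like the part that bears wedge_toe, take the one that is nearest to the robot's base at the start.

How it is judged (in metres and radians):
On the way, in this order (a step that is already met when the one before it is completed fails the run):
1. the wedge is under the short foot, carries it, and the base stands level (angle between base's own z axis and vertical below 0.014 rad and contact force between wedge and base above 0.5 N), for 0.2 s.
2. a fingertip presses the brass disc with more than 2 N and the base stays level (contact force between the fingers and pad above 2 N and angle between base's own z axis and vertical below 0.02 rad), for 0.1 s.
At the end, for the whole second after the job is handed in: The base stands within 0.014 rad (0.8 degrees) of level with its short foot borne by the wedge (over 0.5 N), at rest; base less than 30 mm and jar, tower and mug less than 20 mm from where they started (all of step 1 and linear speed of each of base, wedge below 0.01 m/s and distance of base from where it was at the start of the episode below 0.03 m and distance of each of paint_jar, tower, mug from where it was at the start of the episode below 0.02 m); the robot touches nothing.
It fails at once if the wedge is lifted or stood up (an end more than 15 mm up) (height (world z) of wedge_heel above 0.027 m or height (world z) of wedge_toe above 0.016 m).
It fails at once if the base is lifted more than 15 mm (height (world z) of base above 0.015 m).
It fails at once if the base is shoved more than 30 mm (distance of base from where it was at the start of the episode above 0.03 m).
It fails at once if the jar, tower or mug is moved more than 20 mm (distance of any of paint_jar, tower, mug from where it was at the start of the episode above 0.02 m).
It also fails if it takes over 56 s, if anything falls off the work surface, if the arm or the gripper's body presses on something with over 40 N, if the wrist force passes 120 N, or if a joint passes its speed limit or range.

### The arm

A 7-joint arm with a two-finger parallel gripper is mounted at the origin on the work surface. World frame = base frame: x ahead of the robot, y to its left, z up, the work surface at z = 0. Lengths are in m, angles in degrees, forces in N, time in s.
With the tool pointing down it reaches from about 0.35 to 0.9 m from the base axis. Payload 8.1 kg.
Tool frame: the origin (TCP) lies between the finger pads; the fingertips stand 22 mm ahead of it and the grasp point (between the pads) lies 3 mm ahead of it; z points along the fingers, y is the direction in which the jaws open and shut (so a half turn about z gives the same grasp; the last joint's range is limited). The gripper opens to 85 mm and grips with 20 to 120 N. Pads are 22 mm wide; open, the fingers measure 114 mm over their backs; the gripper's body (76 mm by 85 mm) begins 54 mm behind the grasp point. The pads swing forward as they close: fully open they stand 13 mm farther back than shut.
Start: joints at [-69.706, 24.895, 1.432, 90.138, -0.665, 64.973, -4.303], TCP at [0.276, 0.561, 0.233] pointing down, gripper open.
Joint ranges: [-149.89, 149.89], [-25.12, 119.58], [-72.63, 75.52], [4.76, 147.25], [-75.54, 255.54], [6.69, 114.76], [-157.13, 157.13]. Speed limits (degrees/s): [127.2, 127.2, 172.46, 172.46, 180, 180, 180].

### API

Orientations are given as [roll, pitch, yaw] about the fixed x, y, z axes, in that order (R = Rz(yaw) Ry(pitch) Rx(roll)).
In Python, from cell import bot, vision, ticket gives the robot as it stands. The module is installed in compiled form; this text tells all that it offers.
- The arm moves only by the tool drive_tool, never from a script. Its argument "motion" is a list that holds one entry, the list of rows, each a list of 6 numbers: the shift along the world's x, y, z in m, then the turn, a rotation vector about the world's x, y, z in rad. A call has 1 to 20 rows; each row is the pose to reach, as a shift and turn from the pose commanded when the call began; what a row does not reach only later rows make up. A row lasts 1/10 s, in which the tool goes at most 50 mm and 8.59 degrees, less where a joint would pass 70% of its speed; a pose out of reach is approached as far as the arm can. A call with a gripper value outside its range is refused whole. "hand" is the closure, from -1 (fully open) to 1 (shut), set as the call begins (left out, the last holds). The fingers move at their own pace and stop on an object; the grip force is fixed at half the most. Time passes only in rows, so rows that repeat a pose let the fingers close. It gives the time, the measured TCP pose, the force and the opening at its end, in the units of the state.
- bot.get_obs(): the state, without advancing time (a new reading comes with each control period).
- vision.camera(name): name is "scene" or "side" or "wrist"; returns the picture (420x560x3 uint8, red, green, blue); there is no depth.
- vision.camera_params(name): a dict with "fx", "fy", "cx", "cy" (pixels), "dist" ([k1, k2, p1, p2, k3] as OpenCV has them; the pictures are not rectified), "T" (4x4, takes a point from camera to world coordinates). Camera axes: x right, y down, z forward; pixel columns grow to the right and rows downward; lengths in m; the calibration is good to about 2 mm. A picture is of the moment at which its call begins: read the wrist's pose just before it. camera_params takes no time and is no camera call; for the wrist camera it gives the pose at the moment of the call.
- ticket.sign_off(): hands the job in, once; it reports no verdict.
The state is a dict: "clock": time; "joints": joint angles; "dq": joint speeds; "tau": joint torques, N m; "eef_pos": TCP position; "eef_rot": TCP orientation; "wrist_force": force on the tool from outside, world axes, zero at the start; "ft_torque": the same for the moment, N m; "grip_width": opening from 0.0 (shut) to 1.0 (fully open).
Only numpy, scipy, OpenCV 4.12 (cv2) and the standard library are available. Lean on these libraries where they do the work, as an engineer would, in place of code of your own. Each camera call takes 0.05 s, during which the arm holds its last target.

## Working session

There is one attempt and no reset: what is moved stays moved. The work goes in short steps, Python scripts to look and compute and a tool call to move; the robot and the scene stay as the last step left them, time stands still between calls to the robot, and variables do not carry over. Pictures are saved under pics/ and viewed, and the job is handed in when it is done.

Besides the shell and the picture viewer there is one more tool, called after "Request:" by a JSON object that holds its "method" and its "body". drive_tool: Moves the arm, as the interface text tells. Its arguments: {"type":"object","properties":{"motion":{"type":"array","items":{"type":"array","items":{"type":"array","items":{"type":"number"}}}},"hand":{"type":"number"}},"required":["motion"]}

```bash
mkdir -p pics; python3 - <<'E'
from cell import bot, vision
import cv2, numpy as np
o=bot.get_obs(); print(o)
for n in ["scene","side","wrist"]:
    p=vision.camera_params(n); im=vision.camera(n)
    cv2.imwrite(f"pics/{n}0.png",im[:,:,::-1]); print(n,{k:(np.round(v,4).tolist() if k in("T","dist") else v) for k,v in p.items()})
E
```

```text
{'clock': 0.0, 'joints': array([-69.70531139,  24.93549069,   1.43099122,  90.1909131 ,
        -0.66439393,  64.97348805,  -4.30251629]), 'dq': array([ 0.01673395,  0.00095568, -0.06244188, -0.10654473,  0.08582225,
       -0.0111879 ,  0.05308331]), 'tau': array([-4.54354840e-04, -6.70473576e+01,  1.02534615e+00, -3.16198182e+01,
        1.57097960e-02,  1.25416636e-02, -8.07327410e-06]), 'eef_pos': array([0.27550437, 0.56042146, 0.23222419]), 'eef_rot': array([-1.79908813e+02,  8.55303280e-03,  1.53823118e+02]), 'wrist_force': array([ 0.2700262 , -1.18667872,  0.31425967]), 'ft_torque': array([ 4.36361475e-02, -2.14699406e-05, -7.64917811e-03]), 'grip_width': 1.00243273136609}
scene {'fx': 406.02448402320505, 'fy': 406.02448402320505, 'cx': 284.42555653349046, 'cy': 210.19336270289722, 'dist': [-0.0531, 0.0, 0.0, 0.0, 0.0], 'T': [[-0.8356, 0.4119, -0.3635, 0.9427], [0.5494, 0.6224, -0.5574, 0.5682], [-0.0033, -0.6655, -0.7464, 0.7928], [0.0, 0.0, 0.0, 1.0]]}
side {'fx': 443.09817425946, 'fy': 443.09817425946, 'cx': 274.4661220989198, 'cy': 207.20157330380692, 'dist': [0.0392, 0.0, 0.0, 0.0, 0.0], 'T': [[0.769, -0.3708, 0.5206, 0.0371], [-0.6392, -0.4535, 0.6211, -0.6232], [0.0058, -0.8104, -0.5858, 0.6901], [0.0, 0.0, 0.0, 1.0]]}
wrist {'fx': 324.7274020960033, 'fy': 324.7274020960033, 'cx': 284.3088056772687, 'cy': 203.19563065088502, 'dist': [-0.029, 0.0, 0.0, 0.0, 0.0], 'T': [[0.4407, 0.8504, 0.2874, 0.2008], [0.8976, -0.4168, -0.1433, 0.5977], [-0.0021, 0.3211, -0.947, 0.3741], [0.0, 0.0, 0.0, 1.0]]}
```

View pics/scene0.png

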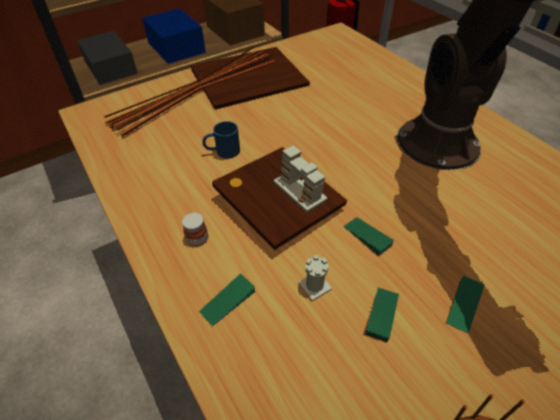

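View pics/side0.png

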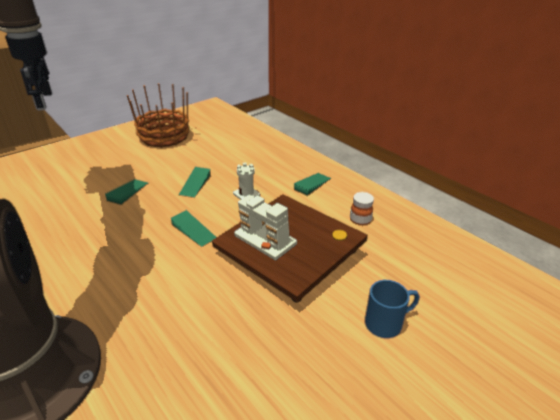

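View pics/wrist0.png

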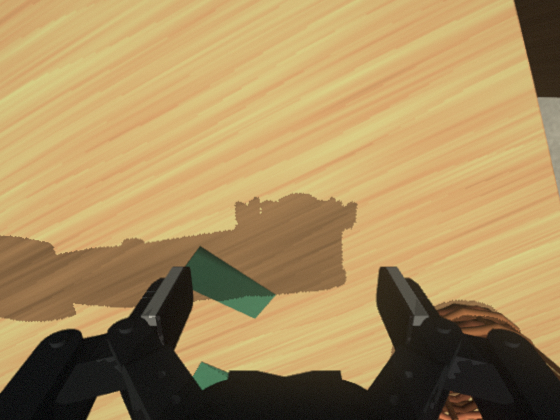

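Four green wedges are visible in scene: A (369,235), B (382,313), C (466,303, in shadow), D (228,299). A lies by the gateway-side corner of the board. I'll measure them and compare distances to the robot base.

```bash
cat > h.py <<'E'
import numpy as np, cv2
from cell import bot, vision
def par(n):
    p=vision.camera_params(n); K=np.array([[p['fx'],0,p['cx']],[0,p['fy'],p['cy']],[0,0,1]]); return K,np.array(p['dist']),np.array(p['T'])
def rays(P,uv):
    K,d,T=P; u=cv2.undistortPoints(np.array(uv,float).reshape(-1,1,2),K,d).reshape(-1,2)
    r=np.c_[u,np.ones(len(u))]@T[:3,:3].T; return T[:3,3],r
def plane(P,uv,z):
    c,r=rays(P,uv); return c+r*((z-c[2])/r[:,2])[:,None]
def proj(P,X):
    K,d,T=P; Ti=np.linalg.inv(T); return cv2.projectPoints(np.array(X,float).reshape(-1,1,3),cv2.Rodrigues(Ti[:3,:3])[0],Ti[:3,3],K,d)[0].reshape(-1,2)
def tri(P1,u1,P2,u2):
    c1,r1=rays(P1,[u1]);c2,r2=rays(P2,[u2]);r1=r1[0];r2=r2[0]
    s=np.linalg.lstsq(np.c_[r1,-r2],c2-c1,rcond=None)[0]; a=c1+s[0]*r1;b=c2+s[1]*r2
    return (a+b)/2,np.linalg.norm(a-b)
E
python3 - <<'E'
from h import *
for n in ["scene","side"]:
    P=par(n); im=cv2.imread(f"pics/{n}0.png"); h=cv2.cvtColor(im,cv2.COLOR_BGR2HSV)
    m=cv2.inRange(h,(65,90,20),(95,255,255))
    cs,_=cv2.findContours(m,cv2.RETR_EXTERNAL,cv2.CHAIN_APPROX_NONE)
    for c in cs:
        if cv2.contourArea(c)<80: continue
        M=cv2.moments(c);ct=(M['m10']/M['m00'],M['m01']/M['m00']); X=plane(P,[ct],.008)[0]
        ap=cv2.approxPolyDP(c,3,True).reshape(-1,2)
        print(n,np.round(ct),X.round(3),"dist",np.hypot(*X[:2]).round(3)); print(ap.tolist()); print(plane(P,ap,0.002)[:,:2].round(3).tolist())
def crop(n,x0,y0,x1,y1,f,out):
    im=cv2.imread(f"pics/{n}0.png")[y0:y1,x0:x1]; cv2.imwrite(out,cv2.resize(im,None,fx=f,fy=f,interpolation=cv2.INTER_CUBIC))
crop("scene",200,130,420,290,3.6,"pics/c_scene.png"); crop("side",150,150,390,320,3.3,"pics/c_side.png")
E
```

```text
scene [382. 315.] [0.55  0.343 0.008] dist 0.649
[[379, 289], [367, 333], [386, 339], [397, 295]]
[[0.511, 0.291], [0.602, 0.356], [0.578, 0.387], [0.488, 0.325]]
scene [465. 304.] [0.384 0.425 0.008] dist 0.573
[[464, 277], [447, 322], [467, 331], [482, 285]]
[[0.327, 0.377], [0.445, 0.432], [0.425, 0.47], [0.309, 0.414]]
scene [227. 299.] [0.806 0.131 0.008] dist 0.817
[[242, 276], [201, 311], [212, 324], [253, 290]]
[[0.749, 0.092], [0.866, 0.121], [0.86, 0.161], [0.747, 0.138]]
scene [369. 236.] [0.432 0.167 0.008] dist 0.463
[[345, 226], [378, 253], [391, 242], [357, 219]]
[[0.459, 0.107], [0.446, 0.216], [0.397, 0.209], [0.419, 0.105]]
side [192. 228.] [0.431 0.162 0.008] dist 0.46
[[172, 218], [173, 224], [200, 244], [214, 237], [186, 211]]
[[0.416, 0.236], [0.406, 0.212], [0.417, 0.104], [0.457, 0.104], [0.459, 0.24]]
side [124. 191.] [0.372 0.418 0.008] dist 0.56
[[145, 183], [134, 180], [108, 193], [107, 198], [121, 202]]
[[0.438, 0.43], [0.421, 0.465], [0.337, 0.447], [0.325, 0.426], [0.346, 0.384]]
side [310. 183.] [0.796 0.125 0.008] dist 0.806
[[328, 178], [317, 174], [296, 183], [295, 188], [307, 193]]
[[0.863, 0.119], [0.853, 0.156], [0.772, 0.158], [0.753, 0.141], [0.762, 0.101]]
side [195. 181.] [0.548 0.339 0.008] dist 0.645
[[208, 170], [195, 168], [180, 193], [194, 195]]
[[0.616, 0.378], [0.592, 0.413], [0.489, 0.323], [0.514, 0.29]]
```

View pics/c_scene.png

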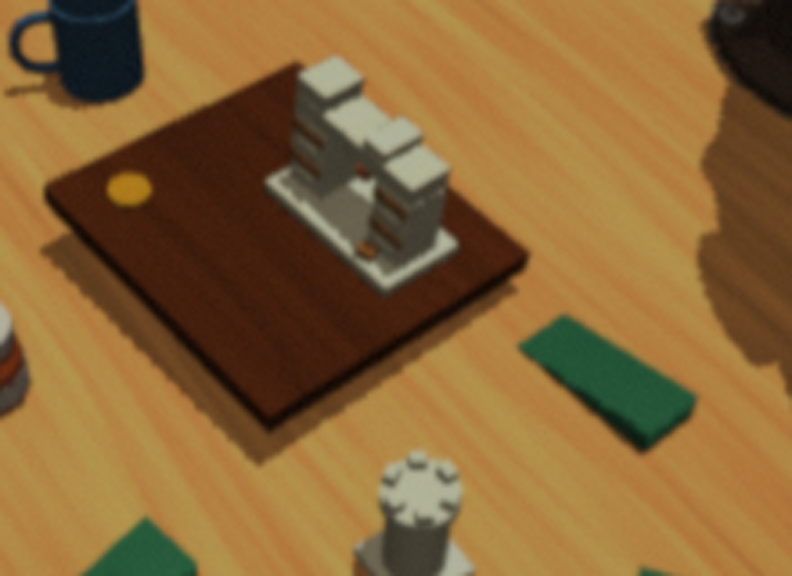

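View pics/c_side.png

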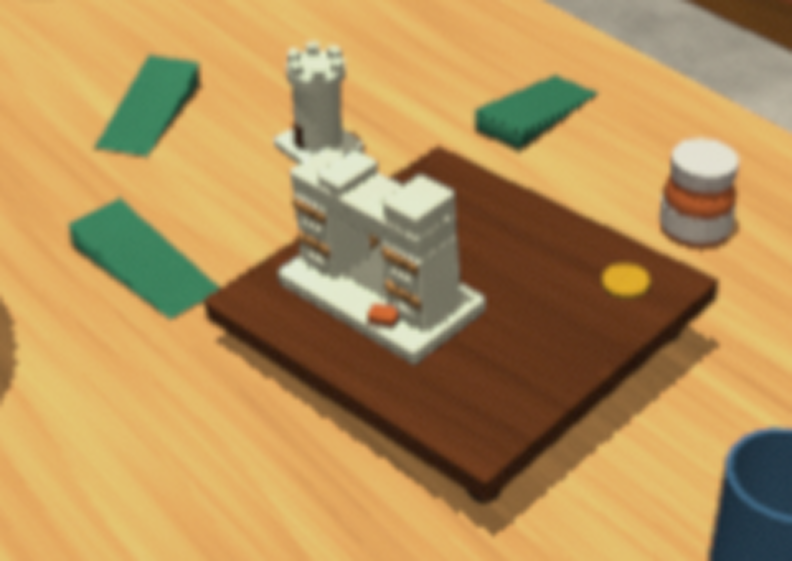

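A (scene (369,235), side (192,228)) is the nearest to the robot base, at 0.46 m against 0.57, 0.65 and 0.82 m. It lies off the board's +y edge, with its thin end towards the gateway corner, as described. The crops confirm this, so A is the one. Next I'll triangulate the board, disc and wedge.

```bash
python3 - <<'E'
from h import *
S=par("scene");D=par("side")
pr={"shortc(-,+)":((528,255),(207,303)),"(+,+)":((268,418),(438,150)),"(+,-)":((47,188),(717,285)),"(-,-)":((300,66),(485,487)),"disc":((129,189),(627,280)),
"toeL":((520,347),(218,292)),"toeR":((563,316),(170,318)),"heelTopR":((694,398),(70,226)),"heelTopL":((648,438),(122,200)),"heelbotR":((692,412),(72,244)),"towertop":((420,492),(315,62)) }
X={}
for k,(a,b) in pr.items():
    x,e=tri(S,(np.array(a)+.0)/3.6+[200,130],D,np.array(b)/3.3+[150,150]); X[k]=x; print(k,x.round(4),"gap",round(e*1000,1))
# level base fit from corners
src={"shortc(-,+)":(-120,130,52),"(+,+)":(120,130,52),"(+,-)":(120,-130,52),"(-,-)":(-120,-130,52),"disc":(75,-85,57)}
A=np.array([src[k] for k in src])/1000;B=np.array([X[k] for k in src])
a=A-A.mean(0);b=B-B.mean(0);U,s,V=np.linalg.svd(a.T@b);R=(U@np.diag([1,1,np.linalg.det(U@V)])@V).T;t=B.mean(0)-R@A.mean(0)
print(R.round(3),t.round(4),"yaw",np.degrees(np.arctan2(R[1,0],R[0,0])),"tilt",np.degrees(np.arccos(R[2,2])),"res",(A@R.T+t-B).round(4).tolist())
f=R@[-.095,.105,.010]+t;print("foot",f.round(4),"disc",(R@[.075,-.085,.057]+t).round(4))
toe=(X["toeL"]+X["toeR"])/2;heel=(X["heelTopL"]+X["heelTopR"])/2;d=(toe-heel)[:2];print("toe",toe,"heel",heel,"len",np.hypot(*d),"dir",np.degrees(np.arctan2(d[1],d[0])),"base -y dir",np.degrees(np.arctan2(-R[1,1],-R[0,1])))
u=d/np.hypot(*d);v=(f-toe)[:2];print("foot along",v@u,"lat(left+)",u[0]*v[1]-u[1]*v[0])
E
```

```text
shortc(-,+) [0.4243 0.0608 0.0331] gap 4.9
(+,+) [0.659  0.0881 0.0448] gap 2.8
(+,-) [ 0.6868 -0.1676  0.0566] gap 5.4
(-,-) [ 0.4518 -0.1938  0.0433] gap 5.8
disc [ 0.6397 -0.129   0.0612] gap 4.6
toeL [ 0.4595  0.103  -0.0032] gap 2.9
toeR [ 0.4162  0.0987 -0.0017] gap 2.1
heelTopR [0.4035 0.215  0.019 ] gap 2.0
heelTopL [0.4512 0.2215 0.0176] gap 3.4
heelbotR [0.4021 0.2152 0.0025] gap 3.4
towertop [0.6283 0.2056 0.0819] gap 2.9
[[ 0.992 -0.109 -0.061]
 [ 0.112  0.993  0.04 ]
 [ 0.056 -0.046  0.997]] [ 0.5588 -0.0552 -0.0067] yaw 6.438671163238944 tilt 4.19428746434048 res [[-0.0019, 0.0017, -0.0008], [0.0015, 0.0013, 0.0011], [0.0021, -0.0012, 0.0014], [-0.001, -0.0018, 0.0011], [-0.0006, 0.0, -0.0029]]
foot [ 0.4525  0.0388 -0.007 ] disc [ 0.639  -0.129   0.0583]
toe [ 0.43785923  0.10089511 -0.00244448] heel [0.42733289 0.21823559 0.01828994] len 0.11781167865018294 dir -84.87385372915848 base -y dir -83.71211412927607
foot along 0.0631826390358566 lat(left+) 0.008997150374121809
```

Request:
{"method": "drive_tool", "body": {"motion": [[[0.012,-0.02,-0.002,0,0,-0.08],[0.036,-0.06,-0.007,0,0,-0.22],[0.062,-0.104,-0.012,0,0,-0.36],[0.088,-0.148,-0.017,0,0,-0.5],[0.11,-0.185,-0.022,0,0,-0.64],[0.132,-0.22,-0.026,0,0,-0.78],[0.147,-0.245,-0.029,0,0,-0.91],[0.153,-0.256,-0.03,0,0,-1.0],[0.155,-0.26,-0.03,0,0,-1.025],[0.155,-0.26,-0.03,0,0,-1.025],[0.155,-0.26,-0.03,0,0,-1.025]]], "hand": 1}}

```text
clock: 1.25
eef_pos: [0.43, 0.3021, 0.203]
eef_rot: [-180.0, -0.0, 95.3]
wrist_force: [-0.0, 0.2, -0.4]
grip_width: -0.0
```

```bash
python3 - <<'E'
from h import *
o=bot.get_obs(); P=par("wrist"); im=vision.camera("wrist"); np.savez("w1.npz",K=P[0],d=P[1],T=P[2])
print(o['clock'],o['eef_pos'],o['eef_rot'],o['wrist_force'],o['grip_width'],P[2].round(4).tolist())
cv2.imwrite("pics/w1.png",im[:,:,::-1])
E
```

```text
1.25 [0.43004207 0.30207055 0.20298025] [-1.79985978e+02 -2.02452690e-02  9.53095583e+01] [-0.02694327  0.23252875 -0.36925008] -0.00038245333438721604 [[0.9957, 0.0882, 0.0292, 0.4219], [0.0929, -0.9429, -0.3199, 0.3849], [-0.0007, 0.3213, -0.947, 0.3448], [0.0, 0.0, 0.0, 1.0]]
```

View pics/w1.png

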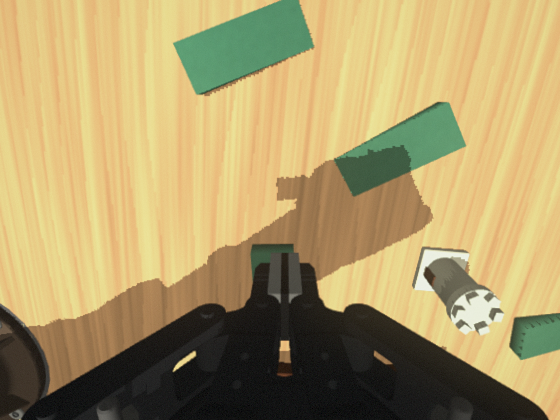

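```bash
python3 - <<'E'
from h import *
w=np.load("w1.npz");P=(w['K'],w['d'],w['T'])
im=cv2.imread("pics/w1.png")
c=im[210:380,210:370];cv2.imwrite("pics/w1c.png",cv2.resize(c,None,fx=4.5,fy=4.5,interpolation=cv2.INTER_CUBIC)[:600*2])
cv2.imwrite("pics/w1c.png",cv2.resize(im[220:350,230:340],None,fx=4.5,fy=4.5,interpolation=cv2.INTER_CUBIC))
for z in(.203-.022,.203-.035): print(proj(P,[[.43+a,.302+b,z] for a in(-.0145,.0145) for b in(-.011,.011)]).round(0).tolist())
print(plane(P,[(252,246),(293,246)],.024).round(4).tolist())
E
```

```text
[[258.0, 265.0], [261.0, 230.0], [309.0, 269.0], [313.0, 234.0]]
[[260.0, 254.0], [262.0, 221.0], [307.0, 258.0], [311.0, 225.0]]
[[0.4012, 0.2241, 0.024], [0.4458, 0.2283, 0.024]]
```

View pics/w1c.png

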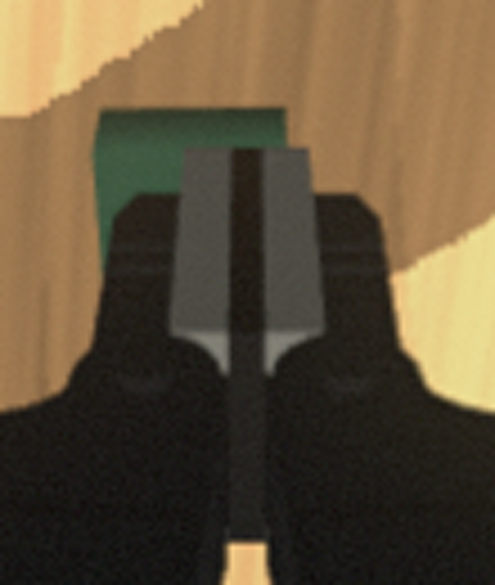

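```bash
python3 - <<'E'
from h import *
w=np.load("w1.npz");P=(w['K'],w['d'],w['T'])
print(plane(P,[(253,244.2),(293.5,244.2)],.0).round(4).tolist())
print(plane(P,[(252,252.5)],.024).round(4).tolist())
im=cv2.imread("pics/w1.png"); print(im[238:258,265].tolist())
for z in (.181,.203): print(z,proj(P,[[.43,.302+b,z] for b in (-.011,-.005,0,.005,.011)]).round(0).tolist())
E
```

```text
[[0.4007, 0.2145, 0.0], [0.448, 0.2189, 0.0]]
[[0.4017, 0.2162, 0.024]]
[[82, 124, 160], [85, 124, 162], [82, 123, 160], [80, 121, 160], [83, 124, 161], [73, 111, 139], [45, 68, 72], [43, 58, 53], [46, 64, 54], [48, 66, 55], [52, 72, 59], [55, 76, 59], [56, 78, 61], [60, 83, 62], [64, 87, 64], [64, 87, 62], [67, 90, 64], [66, 89, 63], [65, 89, 62], [66, 90, 64]]
0.181 [[283.0, 267.0], [284.0, 258.0], [285.0, 250.0], [286.0, 242.0], [287.0, 232.0]]
0.203 [[283.0, 289.0], [284.0, 279.0], [285.0, 270.0], [286.0, 261.0], [287.0, 251.0]]
```

Request:
{"method": "drive_tool", "body": {"motion": [[[-0.002,-0.016,-0.02,0,0,0],[-0.004,-0.032,-0.055,0,0,0],[-0.005,-0.046,-0.09,0,0,0],[-0.005,-0.046,-0.12,0,0,0],[-0.005,-0.046,-0.145,0,0,0],[-0.005,-0.046,-0.153,0,0,0],[-0.005,-0.046,-0.153,0,0,0],[-0.005,-0.046,-0.153,0,0,0]]], "hand": 0.5}}

```text
clock: 2.1
eef_pos: [0.4261, 0.2557, 0.0509]
eef_rot: [179.9, -0.0, 95.2]
wrist_force: [-0.2, 0.4, 0.4]
grip_width: 0.246
```

```bash
python3 - <<'E'
from h import *
o=bot.get_obs(); im=vision.camera("side"); im2=vision.camera("wrist")
print(o['clock'],o['eef_pos'],o['eef_rot'],o['wrist_force'],o['grip_width'])
a=cv2.resize(im[150:270,120:280,::-1],None,fx=2.5,fy=2.5,interpolation=cv2.INTER_CUBIC)
b=cv2.resize(im2[180:360,190:390,::-1],(400,360));h=np.zeros((360,800,3),np.uint8);h[:a.shape[0],:400]=a;h[:,400:]=b
cv2.imwrite("pics/s2.png",h)
P=par("side");print(proj(P,[[o['eef_pos'][0],o['eef_pos'][1],z] for z in (.05-.022,0)]).round(1).tolist())
E
```

```text
2.1 [0.42612435 0.25571895 0.05087114] [ 1.79948181e+02 -4.17261446e-02  9.51539484e+01] [-0.19938493  0.42517657  0.40218062] 0.24578646488776285
[[170.4, 204.8], [171.8, 213.5]]
```

View pics/s2.png

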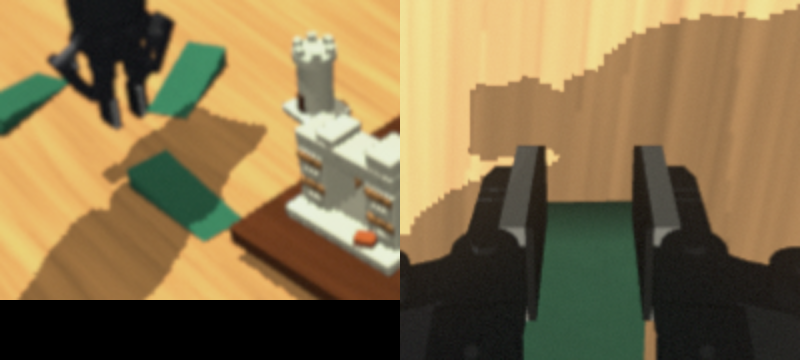

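Request:
{"method": "drive_tool", "body": {"motion": [[[-0.001,-0.004,-0.006,0,0,0],[-0.001,-0.004,-0.012,0,0,0],[-0.001,-0.004,-0.017,0,0,0],[-0.001,-0.004,-0.02,0,0,0],[-0.001,-0.004,-0.02,0,0,0]]]}}

```text
clock: 2.7
eef_pos: [0.4244, 0.2507, 0.0295]
eef_rot: [-180.0, 0.0, 95.1]
wrist_force: [0.6, 0.2, -0.2]
grip_width: 0.253
```

```bash
python3 - <<'E'
from h import *
o=bot.get_obs(); im=vision.camera("side"); im2=vision.camera("wrist")
print(o['clock'],o['eef_pos'],o['wrist_force'],o['grip_width'])
a=cv2.resize(im[150:270,120:280,::-1],None,fx=2.5,fy=2.5,interpolation=cv2.INTER_CUBIC)
b=cv2.resize(im2[180:360,190:390,::-1],(400,360));h=np.zeros((360,800,3),np.uint8);h[:a.shape[0],:400]=a;h[:,400:]=b
cv2.imwrite("pics/s3.png",h)
E
```

```text
2.7 [0.42444037 0.25072828 0.02946767] [ 0.55765105  0.16459179 -0.23372355] 0.2526013813704714
```

View pics/s3.png

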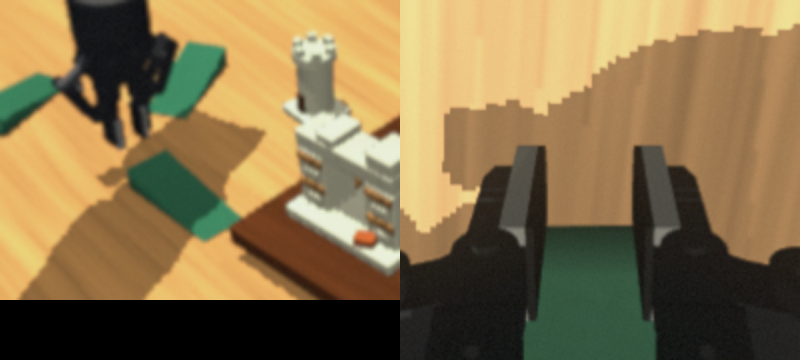

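Request:
{"method": "drive_tool", "body": {"motion": [[[0.001,-0.006,0,0,0,0],[0.002,-0.012,0,0,0,0],[0.003,-0.018,0,0,0,0],[0.004,-0.022,0,0,0,0],[0.0045,-0.026,0,0,0,0],[0.005,-0.031,0,0,0,0],[0.006,-0.037,0,0,0,0],[0.007,-0.043,0,0,0,0],[0.008,-0.049,0,0,0,0],[0.009,-0.055,0,0,0,0],[0.01,-0.061,0,0,0,0],[0.011,-0.066,0,0,0,0],[0.0115,-0.07,0,0,0,0],[0.0115,-0.07,0,0,0,0]]]}}

```text
clock: 4.2
eef_pos: [0.4363, 0.1803, 0.03]
eef_rot: [180.0, 0.0, 95.0]
wrist_force: [-0.4, -0.7, 1.0]
grip_width: 0.248
```

```bash
cat > look.py <<'E'
from h import *
import sys
t=sys.argv[1]
o=bot.get_obs(); P=par("wrist");im2=vision.camera("wrist"); im=vision.camera("side");sc=vision.camera("scene")
print(o['clock'],o['eef_pos'].round(4),o['wrist_force'].round(2),o['grip_width'])
for n,i in(("wrist",im2),("side",im),("scene",sc)): cv2.imwrite(f"pics/{n}_{t}.png",i[:,:,::-1])
a=cv2.resize(im[170:330,140:390,::-1],(400,256),interpolation=cv2.INTER_CUBIC)
b=cv2.resize(im2[180:360,190:390,::-1],(400,360))
c=cv2.resize(sc[140:290,200:420,::-1],(400,273),interpolation=cv2.INTER_CUBIC)
h=np.zeros((540,800,3),np.uint8);h[:256,:400]=a;h[260:533,:400]=c;h[:360,400:]=b
cv2.imwrite(f"pics/l_{t}.png",h)
E
python3 look.py 4
```

```text
4.2 [0.4363 0.1803 0.03  ] [-0.4  -0.69  0.95] 0.2484289063324397
```

View pics/l_4.png

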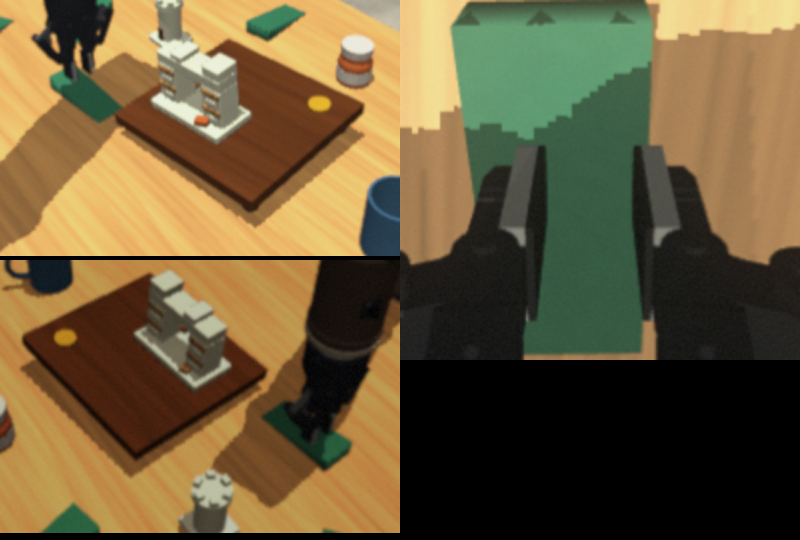

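```bash
python3 - <<'E'
import cv2,numpy as np
a=cv2.imread("pics/scene_4.png")[180:280,320:420];b=cv2.imread("pics/side_4.png")[160:260,150:250]
cv2.imwrite("pics/z4.png",cv2.resize(np.hstack([a,b]),None,fx=4,fy=4,interpolation=cv2.INTER_CUBIC))
E
```

```text
(no output)
```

View pics/z4.png

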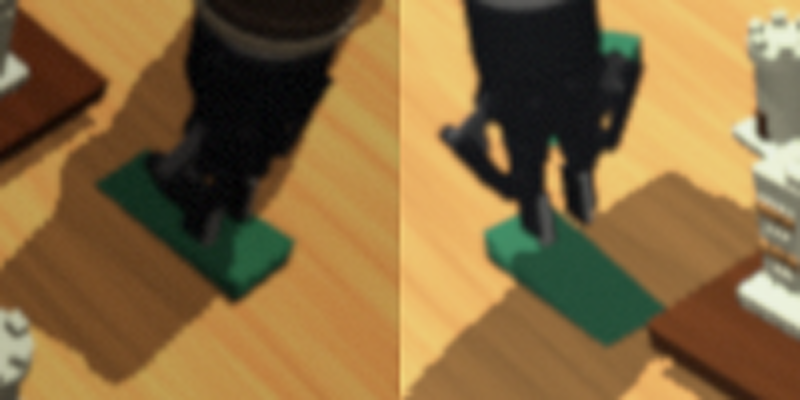

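View pics/wrist_4.png

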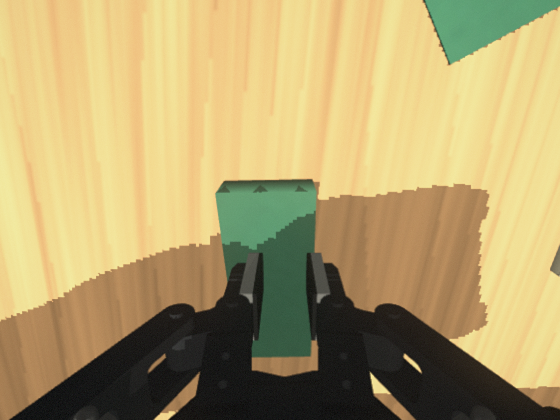

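```bash
python3 - <<'E'
from h import *
P=par("wrist")
print("heel bot",plane(P,[(217.5,191),(316,191)],.024).round(4).tolist(),plane(P,[(226,181),(314,180)],0).round(4).tolist(),"toe",plane(P,[(252,356.5),(309,356)],.002).round(4).tolist())
e=bot.get_obs()['eef_pos']
for z in (0,.01,.022): print(z,proj(P,[e+[0,b,-z] for b in(-.011,.0,.011)]).round(0).tolist())
E
```

```text
heel bot [[0.4005, 0.2173, 0.024], [0.4471, 0.2215, 0.024]] [[0.4005, 0.2159, 0.0], [0.4484, 0.2207, 0.0]] toe [[0.4216, 0.0978, 0.002], [0.4592, 0.1016, 0.002]]
0 [[283.0, 289.0], [285.0, 270.0], [287.0, 250.0]]
0.01 [[283.0, 279.0], [285.0, 260.0], [287.0, 241.0]]
0.022 [[284.0, 267.0], [285.0, 250.0], [287.0, 232.0]]
```

The pads passed above the 24 mm heel and the wedge did not move, so the tips sit higher than I assumed. I'll back off and probe down to the table with force readings.

Request:
{"method": "drive_tool", "body": {"motion": [[[0,0.0,0.008,0,0,0],[0,0.01,0.016,0,0,0],[-0.004,0.035,0.016,0,0,0],[-0.008,0.06,0.016,0,0,0],[-0.01,0.075,0.016,0,0,0],[-0.011,0.08,0.01,0,0,0],[-0.011,0.08,0,0,0,0],[-0.011,0.08,-0.003,0,0,0],[-0.011,0.08,-0.005,0,0,0],[-0.011,0.08,-0.005,0,0,0]]]}}

```text
clock: 5.35
eef_pos: [0.4252, 0.2597, 0.0246]
eef_rot: [-180.0, 0.1, 95.0]
wrist_force: [-0.4, 0.3, -0.1]
grip_width: 0.252
```

```bash
python3 look.py 5; python3 - <<'E'
import cv2,numpy as np
a=cv2.imread("pics/scene_5.png")[190:290,340:440];b=cv2.imread("pics/side_5.png")[150:250,130:230]
cv2.imwrite("pics/z5.png",cv2.resize(np.hstack([a,b]),None,fx=4,fy=4,interpolation=cv2.INTER_CUBIC))
E
```

```text
5.35 [0.4252 0.2597 0.0246] [-0.44  0.31 -0.1 ] 0.25187464580940483
```

View pics/z5.png

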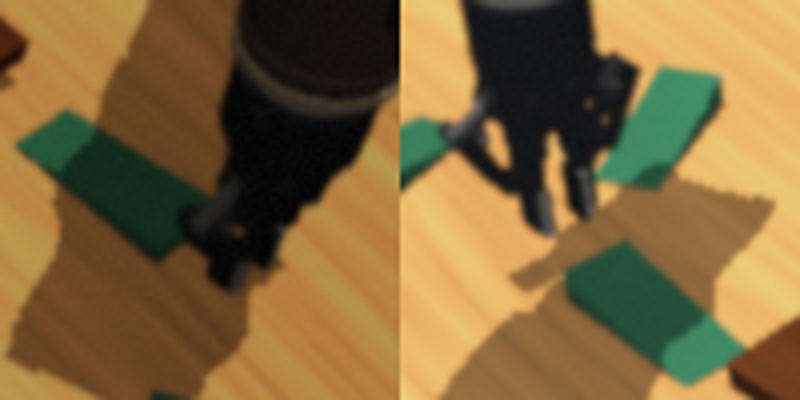

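Request:
{"method": "drive_tool", "body": {"motion": [[[0,0,-0.002,0,0,0],[0,0,-0.004,0,0,0],[0,0,-0.006,0,0,0],[0,0,-0.006,0,0,0]]]}}

```text
clock: 5.9
eef_pos: [0.4251, 0.2609, 0.0187]
eef_rot: [-180.0, 0.0, 95.1]
wrist_force: [0.2, 0.1, -0.7]
grip_width: 0.252
```

Request:
{"method": "drive_tool", "body": {"motion": [[[0,0,-0.002,0,0,0],[0,0,-0.004,0,0,0],[0,0,-0.006,0,0,0],[0,0,-0.006,0,0,0]]]}}

```text
clock: 6.3
eef_pos: [0.425, 0.2608, 0.0127]
eef_rot: [-180.0, 0.0, 95.1]
wrist_force: [-1.0, 0.1, -0.1]
grip_width: 0.252
```

```bash
python3 look.py 6; python3 - <<'E'
import cv2,numpy as np
a=cv2.imread("pics/scene_6.png")[190:290,340:440];b=cv2.imread("pics/side_6.png")[150:250,130:230]
cv2.imwrite("pics/z6.png",cv2.resize(np.hstack([a,b]),None,fx=4,fy=4,interpolation=cv2.INTER_CUBIC))
E
```

```text
6.3 [0.425  0.2608 0.0127] [-1.05  0.13 -0.14] 0.2519645272108965
```

View pics/z6.png

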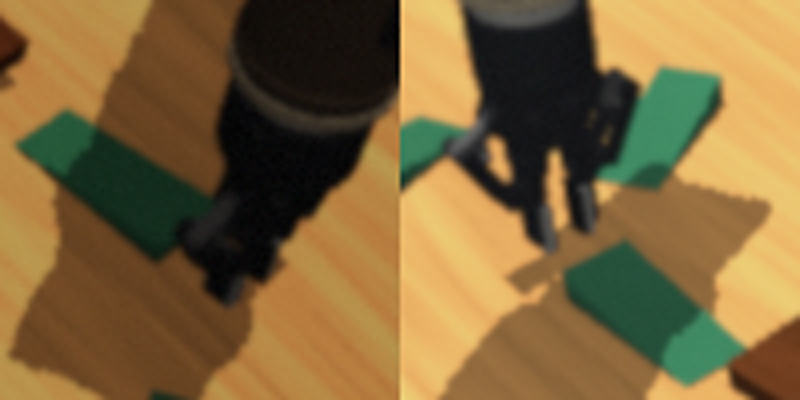

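Request:
{"method": "drive_tool", "body": {"motion": [[[0,0,-0.0015,0,0,0],[0,0,-0.003,0,0,0],[0,0,-0.003,0,0,0]]]}}

```text
clock: 6.75
eef_pos: [0.4251, 0.2609, 0.0099]
eef_rot: [-180.0, 0.0, 95.1]
wrist_force: [-0.4, 0.3, -0.3]
grip_width: 0.25
```

Request:
{"method": "drive_tool", "body": {"motion": [[[0,-0.008,0,0,0,0],[0.001,-0.016,0,0,0,0],[0.001,-0.022,0,0,0,0],[0.001,-0.027,0,0,0,0],[0.001,-0.03,0,0,0,0],[0.0015,-0.033,0,0,0,0],[0.002,-0.037,0,0,0,0],[0.003,-0.042,0,0,0,0],[0.004,-0.048,0,0,0,0],[0.005,-0.054,0,0,0,0],[0.006,-0.06,0,0,0,0],[0.007,-0.066,0,0,0,0],[0.008,-0.072,0,0,0,0],[0.009,-0.077,0,0,0,0],[0.009,-0.077,0,0,0,0]]]}}

```text
clock: 8.25
eef_pos: [0.4343, 0.1828, 0.01]
eef_rot: [-180.0, 0.0, 95.0]
wrist_force: [-0.5, -0.6, 0.3]
grip_width: 0.249
```

```bash
python3 look.py 7
```

```text
8.25 [0.4343 0.1828 0.01  ] [-0.53 -0.57  0.26] 0.24926533116882596
```

View pics/l_7.png

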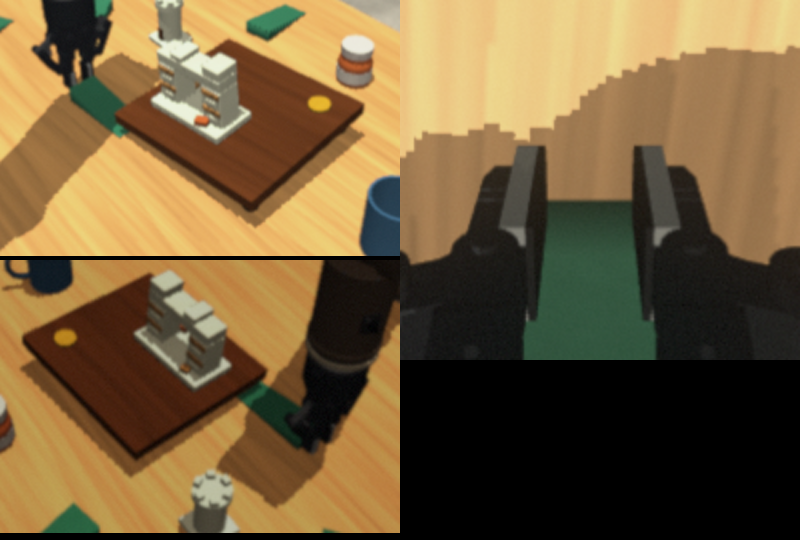

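View pics/wrist_7.png

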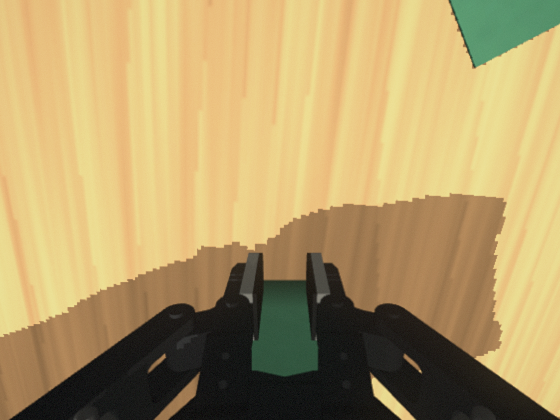

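```bash
python3 - <<'E'
from h import *
P=par("wrist"); e=bot.get_obs()
print(e['eef_pos'],plane(P,[(265,280.5),(305,280.5)],0).round(4).tolist(),plane(P,[(252,345),(316,345)],.013).round(4).tolist())
E
```

```text
[0.4341437  0.18393084 0.00995921] [[0.4244, 0.1709, 0.0], [0.4458, 0.1728, 0.0]] [[0.4204, 0.1388, 0.013], [0.4544, 0.1419, 0.013]]
```

Request:
{"method": "drive_tool", "body": {"motion": [[[0.0005,-0.003,0,0,0,0],[0.001,-0.007,0,0,0,0],[0.002,-0.011,0,0,0,0],[0.0025,-0.015,0,0,0,0],[0.003,-0.019,0,0,0,0],[0.0035,-0.022,0,0,0,0],[0.004,-0.025,0,0,0,0],[0.0045,-0.028,0,0,0,0],[0.005,-0.031,0,0,0,0],[0.0055,-0.034,0,0,0,0],[0.006,-0.037,0,0,0,0],[0.0065,-0.04,0,0,0,0],[0.0065,-0.04,0,0,0,0]]]}}

```text
clock: 9.7
eef_pos: [0.4409, 0.1439, 0.0101]
eef_rot: [180.0, -0.0, 95.1]
wrist_force: [0.3, 2.2, -1.3]
grip_width: 0.254
```

```bash
python3 look.py 8
```

```text
9.7 [0.4409 0.1439 0.0101] [ 0.25  2.24 -1.32] 0.2536049789238791
```

View pics/l_8.png

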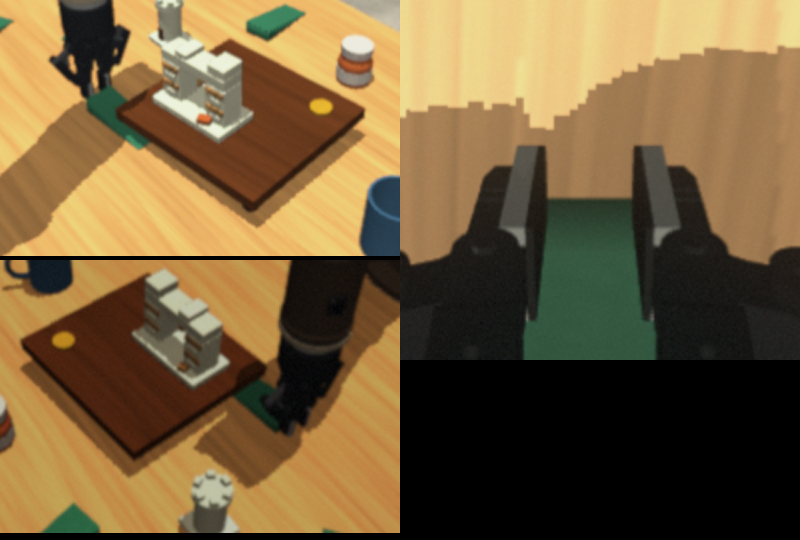

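```bash
cat > tilt.py <<'E'
from h import *
import sys
t=sys.argv[1]; S=par("scene");D=par("side")
a=np.array([(528,255),(268,418),(47,188),(300,66),(129,189)])/3.6+[200,130]
b=np.array([(207,303),(438,150),(717,285),(485,487),(627,280)])/3.3+[150,150]
def trk(n,p):
    g=[cv2.imread(f"pics/{n}{s}.png",0) for s in("0","_"+t)]
    q,st,er=cv2.calcOpticalFlowPyrLK(g[0],g[1],p.astype(np.float32).reshape(-1,1,2),None,winSize=(15,15),maxLevel=2)
    return q.reshape(-1,2)
qa,qb=trk("scene",a),trk("side",b)
print("flow",(qa-a).round(1).tolist(),(qb-b).round(1).tolist())
X0=np.array([tri(S,u,D,v)[0] for u,v in zip(a,b)]);X1=np.array([tri(S,u,D,v)[0] for u,v in zip(qa,qb)])
M=np.array([(-120,130,52),(120,130,52),(120,-130,52),(-120,-130,52),(75,-85,57)])/1000
def fit(A,B):
    x=A-A.mean(0);y=B-B.mean(0);U,s,V=np.linalg.svd(x.T@y);R=(U@np.diag([1,1,np.linalg.det(U@V)])@V).T;return R,B.mean(0)-R@A.mean(0)
R0,t0=fit(M,X0);R1,t1=fit(M,X1);Rr,_=fit(X0,X1)
print("z now",X1[:,2].round(4),"tilt",np.degrees(np.arccos([R0[2,2],R1[2,2]])).round(2),"up",R1[:,2].round(4),"rel rotvec deg",np.degrees(cv2.Rodrigues(Rr)[0].ravel()).round(2),"shift",(t1-t0).round(4),"foot",(R1@[-.095,.105,.010]+t1).round(4),"disc",(R1@[.075,-.085,.057]+t1).round(4))
E
python3 tilt.py 4; python3 tilt.py 8
```

```text
flow [[-0.3, 0.1], [-0.0, -0.2], [0.2, 0.2], [-0.3, 0.2], [-0.0, 0.0]] [[-50.7, -48.4], [0.0, 0.2], [-0.2, 0.1], [-0.0, -0.1], [0.0, 0.0]]
z now [0.1175 0.0447 0.0562 0.0431 0.0612] tilt [4.19 8.18] up [ 0.112  -0.0877  0.9898] rel rotvec deg [ 7.16 10.04 -4.48] shift [-0.0082  0.0237  0.022 ] foot [0.4545 0.0685 0.0451] disc [ 0.6338 -0.1184  0.0557]
flow [[129.9, -65.1], [-0.9, -0.2], [-0.3, 2.2], [-2.7, 0.5], [-1.0, 1.5]] [[-40.0, -35.1], [0.8, 0.2], [0.2, 2.8], [0.6, -0.2], [1.1, 1.8]]
z now [0.2035 0.0446 0.0484 0.042  0.0558] tilt [ 4.19 16.34] up [ 0.224  -0.1702  0.9596] rel rotvec deg [12.31 16.31  2.25] shift [-0.0413  0.0258  0.0411] foot [0.4147 0.055  0.0838] disc [ 0.6134 -0.1093  0.0572]
```

```bash
sed -i 's/^R0,t0=/k=slice(1,5);M=M[k];X0=X0[k];X1=X1[k]\nR0,t0=/' tilt.py; python3 tilt.py 4; python3 tilt.py 8
```

```text
flow [[-0.3, 0.1], [-0.0, -0.2], [0.2, 0.2], [-0.3, 0.2], [-0.0, 0.0]] [[-50.7, -48.4], [0.0, 0.2], [-0.2, 0.1], [-0.0, -0.1], [0.0, 0.0]]
z now [0.0447 0.0562 0.0431 0.0612] tilt [4.54 4.5 ] up [-0.0657  0.0428  0.9969] rel rotvec deg [0.04 0.02 0.05] shift [-0.0001  0.     -0.0001] foot [ 0.4522  0.0389 -0.0085] disc [ 0.6385 -0.1285  0.0582]
flow [[129.9, -65.1], [-0.9, -0.2], [-0.3, 2.2], [-2.7, 0.5], [-1.0, 1.5]] [[-40.0, -35.1], [0.8, 0.2], [0.2, 2.8], [0.6, -0.2], [1.1, 1.8]]
z now [0.0446 0.0484 0.042  0.0558] tilt [4.54 2.18] up [-0.0345  0.0162  0.9993] rel rotvec deg [1.56 1.82 0.25] shift [ 0.0004 -0.0001 -0.0009] foot [ 0.4524  0.0384 -0.0034] disc [ 0.6413 -0.13    0.0529]
```

Request:
{"method": "drive_tool", "body": {"motion": [[[0.0005,-0.003,0,0,0,0],[0.001,-0.006,0,0,0,0],[0.0015,-0.009,0,0,0,0],[0.002,-0.012,0,0,0,0],[0.002,-0.014,0,0,0,0],[0.002,-0.016,0,0,0,0],[0.002,-0.0175,0,0,0,0],[0.002,-0.0175,0,0,0,0],[0.002,-0.0175,0,0,0,0]]]}}

```text
clock: 10.75
eef_pos: [0.4428, 0.1266, 0.01]
eef_rot: [180.0, -0.0, 95.1]
wrist_force: [0.3, 6.0, -0.8]
grip_width: 0.25
```

```bash
python3 look.py 9; python3 tilt.py 9
```

```text
10.75 [0.4428 0.1266 0.01  ] [ 0.25  6.04 -0.85] 0.2496225427987476
flow [[129.9, -65.0], [-1.1, -0.4], [-0.4, 3.2], [-4.0, 0.7], [-1.3, 2.1]] [[-35.5, -31.6], [1.1, 0.2], [0.4, 3.9], [0.9, -0.2], [1.6, 2.6]]
z now [0.0448 0.045  0.0417 0.0534] tilt [4.54 1.16] up [-0.0199  0.0033  0.9998] rel rotvec deg [2.29 2.66 0.43] shift [ 0.0005 -0.0003 -0.001 ] foot [ 0.4523  0.0378 -0.0007] disc [ 0.6425 -0.1306  0.0506]
```

View pics/l_9.png

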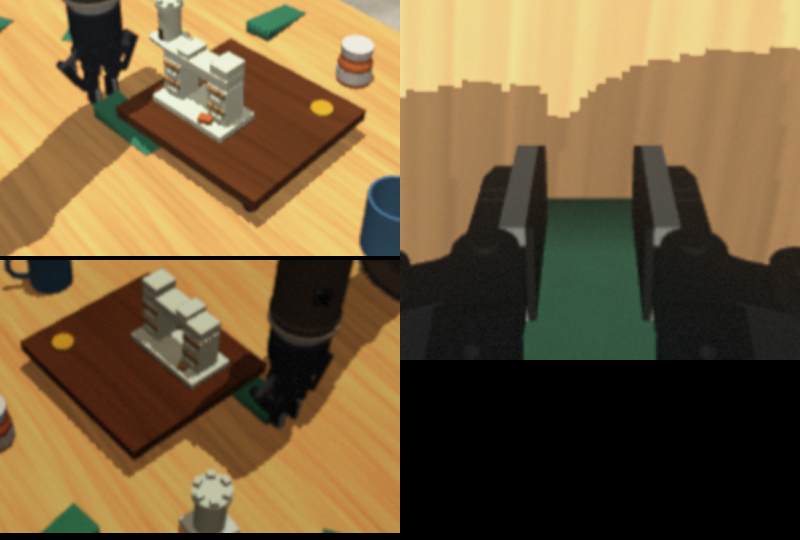

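Request:
{"method": "drive_tool", "body": {"motion": [[[0.0,-0.002,0,0,0,0],[0.0005,-0.004,0,0,0,0],[0.0005,-0.006,0,0,0,0],[0.0005,-0.0065,0,0,0,0],[0.0005,-0.0065,0,0,0,0],[0.0005,-0.0065,0,0,0,0]]]}}

```text
clock: 11.5
eef_pos: [0.4427, 0.1208, 0.01]
eef_rot: [-180.0, -0.1, 95.1]
wrist_force: [-2.0, 8.6, 0.4]
grip_width: 0.248
```

```bash
python3 look.py 10; python3 tilt.py 10
```

```text
11.5 [0.4427 0.1208 0.01  ] [-2.03  8.6   0.41] 0.24833139007449578
flow [[130.0, -65.0], [-1.1, -1.0], [-1.5, 3.2], [-5.2, -0.1], [-2.3, 2.0]] [[-34.2, -30.5], [1.1, 0.7], [1.5, 3.6], [3.3, 0.4], [2.8, 2.6]]
z now [0.0445 0.0452 0.0423 0.0534] tilt [4.54 1.09] up [-0.0182  0.0052  0.9998] rel rotvec deg [2.15 2.78 1.17] shift [ 0.0011 -0.0033 -0.0009] foot [ 0.4516  0.0334 -0.0006] disc [ 0.6441 -0.1324  0.0508]
```

Request:
{"method": "drive_tool", "body": {"motion": [[[0,0.004,0,0,0,0],[0,0.014,0,0,0,0],[0,0.03,0,0,0,0],[0,0.055,0,0,0,0],[0,0.08,0.01,0,0,0],[0,0.11,0.03,0,0,0],[0,0.14,0.05,0,0,0],[0,0.16,0.06,0,0,0],[0,0.16,0.06,0,0,0]]]}}

```text
clock: 12.55
eef_pos: [0.4437, 0.2842, 0.0714]
eef_rot: [179.8, -0.1, 95.3]
wrist_force: [-0.5, 0.3, -0.5]
grip_width: 0.248
```

```bash
python3 look.py 11; sed -i 's/^k=slice(1,5)/k=slice(int(sys.argv[2]) if len(sys.argv)>2 else 1,5)/' tilt.py; python3 tilt.py 11; python3 tilt.py 11 0
python3 - <<'E'
import cv2,numpy as np
for n,(x0,y0,x1,y1) in {"scene":(200,130,420,290),"side":(150,150,390,320)}.items():
    im=cv2.imread(f"pics/{n}_11.png")[y0:y1,x0:x1]; f=3.6 if n=="scene" else 3.3
    cv2.imwrite(f"pics/c11_{n}.png",cv2.resize(im,None,fx=f,fy=f,interpolation=cv2.INTER_CUBIC))
E
```

```text
12.55 [0.4437 0.2842 0.0714] [-0.53  0.35 -0.47] 0.2478902282820098
flow [[-1.5, -3.9], [-1.1, -0.9], [-1.6, 3.2], [-5.0, -0.2], [-2.3, 2.0]] [[0.0, -1.2], [1.1, 0.6], [1.7, 3.6], [3.3, 0.5], [2.8, 2.6]]
z now [0.0446 0.0454 0.0424 0.0534] tilt [4.54 1.09] up [-0.0182  0.0052  0.9998] rel rotvec deg [2.15 2.78 1.16] shift [ 0.0011 -0.0033 -0.0007] foot [ 0.4517  0.0335 -0.0005] disc [ 0.6441 -0.1324  0.0509]
flow [[-1.5, -3.9], [-1.1, -0.9], [-1.6, 3.2], [-5.0, -0.2], [-2.3, 2.0]] [[0.0, -1.2], [1.1, 0.6], [1.7, 3.6], [3.3, 0.5], [2.8, 2.6]]
z now [0.0414 0.0446 0.0454 0.0424 0.0534] tilt [4.19 1.01] up [-0.0171  0.0045  0.9998] rel rotvec deg [1.99 2.56 1.21] shift [ 0.0008 -0.0032 -0.0012] foot [ 4.515e-01  3.320e-02 -2.000e-04] disc [ 0.6442 -0.1326  0.0509]
```

View pics/c11_scene.png

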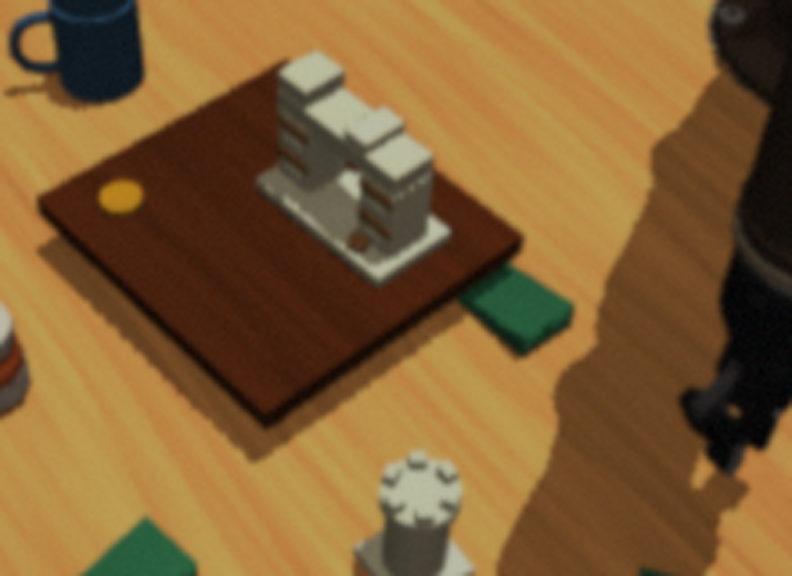

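View pics/c11_side.png

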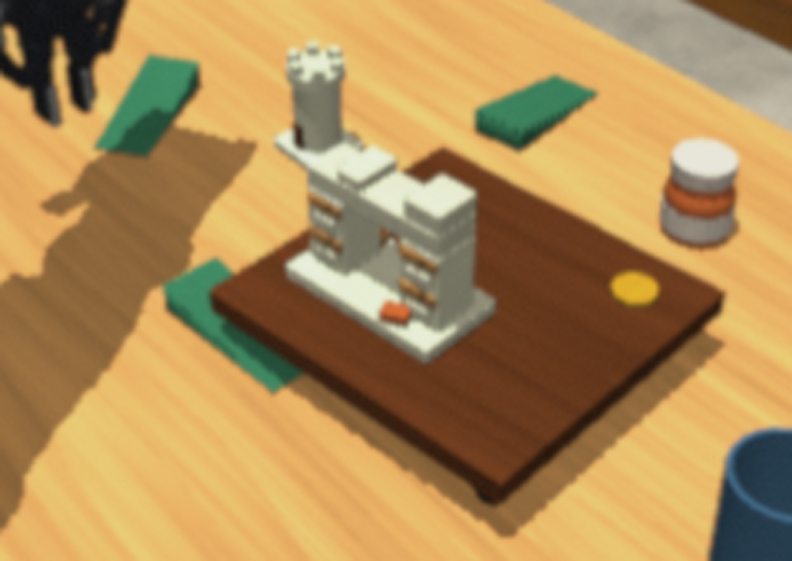

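```bash
cat > flow.py <<'E'
from h import *
from scipy.optimize import least_squares
import sys
C={n:par(n) for n in("scene","side")}
cr={"scene":(3.6,(200,130)),"side":(3.3,(150,150))}
h=.052
B={"scene":[((528,255),(-.12,.13,h)),((268,418),(.12,.13,h)),((47,188),(.12,-.13,h)),((300,66),(-.12,-.13,h)),((129,189),(.075,-.085,.057)),((457,241),(-.075,.1,.058)),((386,291),(-.005,.1,.058)),((266,183),(-.005,-.03,.058))],
"side":[((207,303),(-.12,.13,h)),((438,150),(.12,.13,h)),((717,285),(.12,-.13,h)),((485,487),(-.12,-.13,h)),((627,280),(.075,-.085,.057)),((280,270),(-.075,.1,.058)),((414,358),(-.075,-.03,.058)),((485,299),(-.005,-.03,.058))]}
T={"scene":[(332,58),(363,77),(449,170),(385,190),(420,147),(328,100)],"side":[(425,178),(455,193),(387,212),(345,150),(377,170),(292,178)]}
n_=np.array([.095+.095,.105+.105,0])/np.hypot(.19,.21) # A-B axis dir
def world(p,X): # p: x,y,yaw,theta ; pivot = AB axis dome centres height 12mm
    x,y,w,th=p; Rt=cv2.Rodrigues(n_*th)[0]; c=np.array([0,0,.012])
    Y=(np.atleast_2d(X)-c)@Rt.T+c; Rz=cv2.Rodrigues(np.array([0,0,w]))[0]
    return Y@Rz.T+[x,y,0]
# sign: theta0 must lower S
th0=np.radians(4.06)
s=1 if (world([0,0,0,th0],[[-.095,.105,.01]])[0,2]<.01) else -1
def fullpx(n,u): f,o=cr[n]; return np.array(u,float)/f+o
def res0(p):
    r=[]
    for n in C:
        u=np.array([fullpx(n,a) for a,_ in B[n]]);q=proj(C[n],world([*p[:3],s*th0],[b for _,b in B[n]]));r.append((q-u).ravel())
    return np.concatenate(r)
f0=least_squares(res0,[.559,-.055,.11],loss="soft_l1");p0=[*f0.x,s*th0]
print("init",f0.x.round(4),"rms px",np.sqrt(np.mean(f0.fun**2)).round(2),"foot",world(p0,[[-.095,.105,.01]])[0].round(4))
def run(t,skip=()):
    obs=[]
    for n in C:
        pts=[fullpx(n,a) for a,_ in B[n]];X=[b for _,b in B[n]]
        for a in T[n]:
            u=fullpx(n,a); c,r=rays(C[n],[u]) ; best=least_squares(lambda k:proj(C[n],world(p0,[[k[0],k[1],.158]]))[0]-u,[-.04,.035]).x
            pts.append(u);X.append((*best,.158))
        g=[cv2.imread(f"pics/{n}{q}.png",0) for q in("0","_"+t)]
        pts=np.array(pts,np.float32).reshape(-1,1,2);q,st,e=cv2.calcOpticalFlowPyrLK(g[0],g[1],pts,None,winSize=(13,13),maxLevel=2)
        bk,_,_=cv2.calcOpticalFlowPyrLK(g[1],g[0],q,None,winSize=(13,13),maxLevel=2)
        ok=(np.linalg.norm((bk-pts).reshape(-1,2),axis=1)<.4)&(np.linalg.norm((q-pts).reshape(-1,2),axis=1)<15)
        obs.append((n,np.array(X)[ok],(q-pts).reshape(-1,2)[ok]))
    def r(p):
        return np.concatenate([(proj(C[n],world(p,X))-proj(C[n],world(p0,X))-fl).ravel() for n,X,fl in obs])
    f=least_squares(r,p0,loss="soft_l1",f_scale=.3);J=f.jac;cov=np.linalg.inv(J.T@J)*np.median(np.abs(f.fun))**2*2
    print(t,"tilt left deg",(s*np.degrees(f.x[3])).round(2),"+-",np.degrees(np.sqrt(cov[3,3])).round(2),"shift",(f.x[:3]-p0[:3]).round(4),"rms",np.sqrt(np.mean(f.fun**2)).round(2),[len(o[1]) for o in obs],"foot",world(f.x,[[-.095,.105,.01]])[0].round(4),"disc",world(f.x,[[.075,-.085,.057]])[0].round(4))
for t in sys.argv[1:]: run(t)
E
python3 flow.py 4 8 9 10 11
```

```text
Traceback (most recent call last):
  File "flow.py", line 17, in <module>
    s=1 if (world([0,0,0,th0],[[-.095,.105,.01]])[0,2]<.01) else -1
            ~~~~~^^^^^^^^^^^^^^^^^^^^^^^^^^^^^^^^
  File "flow.py", line 13, in world
    Y=(np.atleast_2d(X)-c)@Rt.T+c; Rz=cv2.Rodrigues(np.array([0,0,w]))[0]
                                      ~~~~~~~~~~~~~^^^^^^^^^^^^^^^^^^^
cv2.error: OpenCV(4.12.0) /io/opencv/modules/calib3d/src/calibration_base.cpp:151: error: (-210:Unsupported format or combination of formats) The matrices must have 32f or 64f data type in function 'Rodrigues'
```

```bash
sed -i 's/np.array(\[0,0,w\])/np.array([0,0,w],float)/' flow.py; python3 flow.py 4 8 9 10 11
```

```text
init [ 0.5579 -0.055   0.1157] rms px 1.49 foot [0.4519 0.0381 0.    ]
4 tilt left deg 4.01 +- 0.09 shift [-0.     -0.      0.0009] rms 0.22 [13, 12] foot [4.517e-01 3.790e-02 1.000e-04] disc [ 0.6395 -0.1287  0.0648]
8 tilt left deg 1.48 +- 0.21 shift [ 0.     -0.0001  0.0025] rms 0.5 [12, 10] foot [0.4513 0.0379 0.0064] disc [ 0.6415 -0.13    0.0599]
9 tilt left deg 0.25 +- 0.21 shift [-0.0001 -0.0001  0.0031] rms 0.67 [11, 10] foot [0.4511 0.0379 0.0094] disc [ 0.6422 -0.1305  0.0575]
10 tilt left deg 0.27 +- 0.22 shift [ 0.0008 -0.0031  0.0163] rms 0.61 [10, 10] foot [0.4507 0.0335 0.0093] disc [ 0.6441 -0.1323  0.0575]
11 tilt left deg 0.4 +- 0.13 shift [ 0.001  -0.0032  0.0165] rms 0.54 [14, 10] foot [0.451  0.0334 0.009 ] disc [ 0.6443 -0.1324  0.0578]
```

Request:
{"method": "drive_tool", "body": {"motion": [[[0,0,0.03,0,0,0],[0,0,0.075,0,0,0],[0,-0.005,0.12,0,0,0],[0.01,-0.02,0.15,0,0,0],[0.025,-0.05,0.16,0,0,0],[0.042,-0.088,0.16,0,0,0],[0.06,-0.126,0.16,0,0,0],[0.078,-0.164,0.16,0,0,0],[0.096,-0.202,0.16,0,0,0],[0.114,-0.24,0.16,0,0,0],[0.132,-0.278,0.16,0,0,0],[0.15,-0.316,0.16,0,0,0],[0.168,-0.354,0.16,0,0,0],[0.184,-0.388,0.15,0,0,0],[0.196,-0.41,0.12,0,0,0],[0.2,-0.416,0.08,0,0,0],[0.2,-0.416,0.05,0,0,0],[0.2,-0.416,0.04,0,0,0],[0.2,-0.416,0.04,0,0,0]]], "hand": 1}}

```text
clock: 14.6
eef_pos: [0.6414, -0.1367, 0.1083]
eef_rot: [-179.8, -0.0, 95.0]
wrist_force: [0.7, -0.3, 0.0]
grip_width: -0.001
```

```bash
python3 look.py 12; python3 flow.py 12
```

```text
14.6 [ 0.6414 -0.1367  0.1083] [ 0.69 -0.27  0.05] -0.0014583078501842835
init [ 0.5579 -0.055   0.1157] rms px 1.49 foot [0.4519 0.0381 0.    ]
12 tilt left deg 0.02 +- 0.51 shift [ 0.     -0.0026  0.0105] rms 0.58 [5, 3] foot [0.4505 0.0346 0.0099] disc [ 0.643  -0.1324  0.057 ]
```

View pics/wrist_12.png

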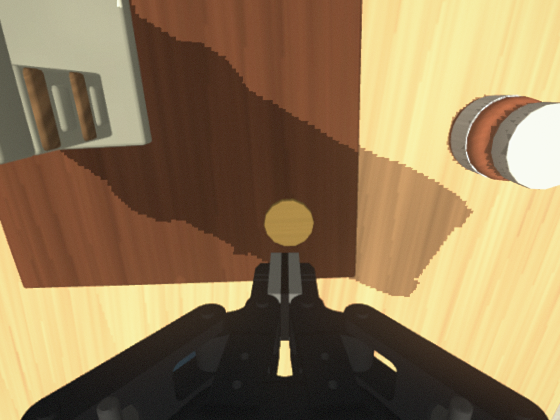

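View pics/side_12.png

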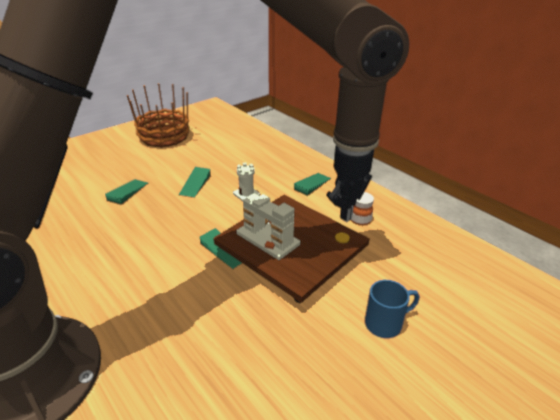

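```bash
python3 - <<'E'
from h import *
P=par("wrist"); print(bot.get_obs()['eef_pos'],"disc",plane(P,[(289,222.5)],.057).round(4),"edges",plane(P,[(264.5,222),(313.5,222),(289,198.5),(289,246.5)],.057).round(4).tolist(),"jar top",plane(P,[(550,145)],.068).round(3))
E
```

```text
[ 0.64405104 -0.13642578  0.11177507] disc [[ 0.6464 -0.1331  0.057 ]] edges [[0.6304, -0.1341, 0.057], [0.6623, -0.1313, 0.057], [0.6449, -0.1167, 0.057], [0.648, -0.1503, 0.057]] jar top [[ 0.792 -0.067  0.068]]
```

Request:
{"method": "drive_tool", "body": {"motion": [[[0.001,0.002,-0.01,0,0,0],[0.002,0.003,-0.02,0,0,0],[0.002,0.003,-0.025,0,0,0],[0.002,0.003,-0.028,0,0,0],[0.002,0.003,-0.03,0,0,0],[0.002,0.003,-0.032,0,0,0],[0.002,0.003,-0.034,0,0,0],[0.002,0.003,-0.034,0,0,0]]]}}

```text
clock: 15.55
eef_pos: [0.6451, -0.1331, 0.0759]
eef_rot: [-180.0, -0.0, 95.1]
wrist_force: [-0.1, 0.4, 0.0]
grip_width: -0.001
```

Request:
{"method": "drive_tool", "body": {"motion": [[[0,0,-0.002,0,0,0],[0,0,-0.004,0,0,0],[0,0,-0.006,0,0,0],[0,0,-0.0075,0,0,0],[0,0,-0.009,0,0,0],[0,0,-0.009,0,0,0]]]}}

```text
clock: 16.15
eef_pos: [0.6451, -0.133, 0.0668]
eef_rot: [-180.0, -0.0, 95.1]
wrist_force: [1.4, 0.7, -0.1]
grip_width: -0.001
```

Request:
{"method": "drive_tool", "body": {"motion": [[[0,0,-0.001,0,0,0],[0,0,-0.002,0,0,0],[0,0,-0.003,0,0,0],[0,0,-0.004,0,0,0],[0,0,-0.004,0,0,0]]]}}

```text
clock: 16.65
eef_pos: [0.6451, -0.133, 0.0629]
eef_rot: [-180.0, -0.0, 95.1]
wrist_force: [0.1, -0.3, 0.1]
grip_width: 0.004
```

Request:
{"method": "drive_tool", "body": {"motion": [[[0,0,-0.001,0,0,0],[0,0,-0.002,0,0,0],[0,0,-0.003,0,0,0],[0,0,-0.003,0,0,0]]]}}

```text
clock: 17.05
eef_pos: [0.6451, -0.133, 0.0599]
eef_rot: [-180.0, -0.0, 95.1]
wrist_force: [0.3, -0.3, 0.0]
grip_width: -0.005
```

```bash
python3 look.py 13;python3 - <<'E'
import cv2,numpy as np
a=cv2.imread("pics/scene_13.png")[130:230,190:290];b=cv2.imread("pics/side_13.png")[160:260,300:400]
cv2.imwrite("pics/z13.png",cv2.resize(np.hstack([a,b]),None,fx=4,fy=4,interpolation=cv2.INTER_CUBIC))
E
```

```text
17.05 [ 0.6451 -0.133   0.0599] [ 0.32 -0.28  0.04] -0.004672628948668546
```

View pics/z13.png

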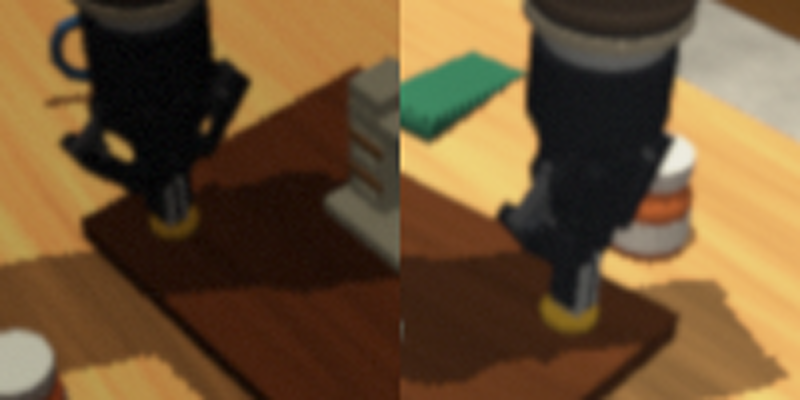

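View pics/wrist_13.png

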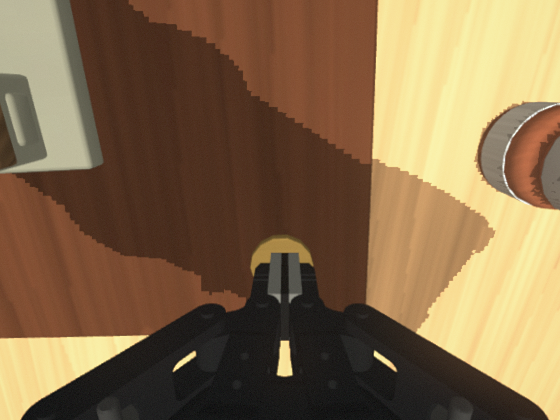

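Request:
{"method": "drive_tool", "body": {"motion": [[[0,0,-0.001,0,0,0],[0,0,-0.002,0,0,0],[0,0,-0.003,0,0,0],[0,0,-0.003,0,0,0]]]}}

```text
clock: 17.6
eef_pos: [0.6454, -0.1331, 0.0584]
eef_rot: [179.9, -0.0, 95.1]
wrist_force: [-4.4, 1.8, 13.2]
grip_width: -0.001
```

Request:
{"method": "drive_tool", "body": {"motion": [[[0,0,-0.0005,0,0,0],[0,0,-0.0005,0,0,0],[0,0,-0.0005,0,0,0]]]}}

```text
clock: 17.9
eef_pos: [0.6454, -0.1331, 0.0583]
eef_rot: [179.9, -0.0, 95.1]
wrist_force: [-7.1, 0.7, 17.8]
grip_width: -0.002
```

```bash
python3 look.py 14; python3 flow.py 14
```

```text
17.9 [ 0.6454 -0.1331  0.0583] [-7.07  0.69 17.82] -0.0017097122898861185
init [ 0.5579 -0.055   0.1157] rms px 1.49 foot [0.4519 0.0381 0.    ]
14 tilt left deg -0.3 +- 0.89 shift [-0.0004 -0.0026  0.0103] rms 0.6 [3, 4] foot [0.4501 0.0347 0.0107] disc [ 0.6428 -0.1326  0.0564]
```

Request:
{"method": "drive_tool", "body": {"motion": [[[0,0,0.004,0,0,0],[0,0,0.014,0,0,0],[0,0,0.04,0,0,0],[0,0,0.08,0,0,0],[0,0,0.12,0,0,0],[0,-0.02,0.16,0,0,0],[0,-0.06,0.19,0,0,0],[0,-0.1,0.21,0,0,0],[0,-0.14,0.22,0,0,0],[0,-0.16,0.22,0,0,0],[0,-0.16,0.22,0,0,0]]]}}

```text
clock: 19.15
eef_pos: [0.6436, -0.2981, 0.2773]
eef_rot: [-180.0, 0.2, 94.8]
wrist_force: [-0.3, -0.6, 0.2]
grip_width: 0.002
```

```bash
python3 look.py 15; python3 flow.py 11 15;python3 tilt.py 15 0
```

```text
19.15 [ 0.6436 -0.2981  0.2773] [-0.32 -0.61  0.16] 0.0016753236770462832
init [ 0.5579 -0.055   0.1157] rms px 1.49 foot [0.4519 0.0381 0.    ]
11 tilt left deg 0.4 +- 0.13 shift [ 0.001  -0.0032  0.0165] rms 0.54 [14, 10] foot [0.451  0.0334 0.009 ] disc [ 0.6443 -0.1324  0.0578]
15 tilt left deg 0.28 +- 0.18 shift [ 0.0013 -0.0029  0.0163] rms 0.64 [11, 10] foot [0.4513 0.0336 0.0093] disc [ 0.6446 -0.1322  0.0575]
flow [[-1.3, -4.0], [-1.1, -0.7], [-48.4, -13.6], [-4.8, -0.4], [-2.3, 2.0]] [[-11.8, -2.3], [1.1, 0.6], [1.7, 3.6], [3.3, 0.5], [2.8, 2.6]]
z now [0.044  0.0443 0.0746 0.0429 0.0534] tilt [4.19 3.59] up [-0.0536  0.0323  0.998 ] rel rotvec deg [0.33 0.46 1.32] shift [ 0.0093 -0.01    0.0043] foot [ 0.4596  0.0263 -0.0012] disc [ 0.6505 -0.1375  0.0614]
```

View pics/side_15.png

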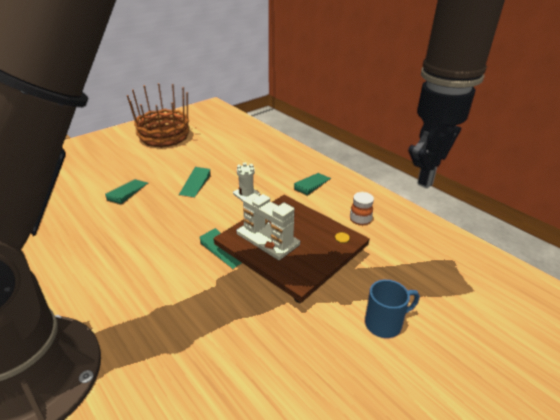

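View pics/scene_15.png

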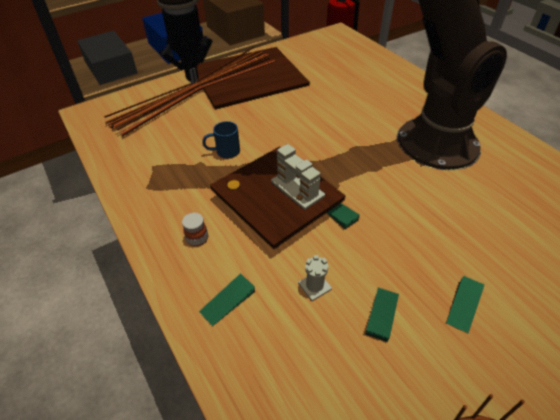

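```bash
python3 - <<'E'
import cv2,numpy as np
for n,pts in (("side",[(717/3.3+150+1.7,285/3.3+150+3.6),(485/3.3+153.3,487/3.3+150.5),(340+2.8,234.8+2.6),(252,203)]),("scene",[(47/3.6+198.4,188/3.6+133.2),(313,157),(318,170),(273,245)])):
  g={t:cv2.imread(f"pics/{n}_{t}.png",0) for t in("11","13","14","15")}
  p=np.array(pts,np.float32).reshape(-1,1,2)
  for t in("13","14","15"):
    q,_,e=cv2.calcOpticalFlowPyrLK(g["11"],g[t],p,None,winSize=(11,11),maxLevel=1); print(n,t,(q-p).reshape(-1,2).round(2).tolist())
a=[cv2.resize(cv2.imread(f"pics/side_{t}.png")[215:275,325:385],None,fx=6,fy=6,interpolation=cv2.INTER_CUBIC) for t in("13","14")]
cv2.imwrite("pics/z14.png",np.hstack(a))
E
```

```text
side 13 [[18.6200008392334, 5.239999771118164], [-0.07000000029802322, -0.05000000074505806], [-56.7599983215332, -6.809999942779541], [12.359999656677246, -7.670000076293945]]
side 14 [[18.690000534057617, 5.360000133514404], [-0.07000000029802322, -0.029999999329447746], [-56.84000015258789, -6.300000190734863], [12.800000190734863, -7.619999885559082]]
side 15 [[-0.03999999910593033, 0.009999999776482582], [-0.019999999552965164, -0.009999999776482582], [0.03999999910593033, 0.0], [0.05999999865889549, 0.09000000357627869]]
scene 13 [[-0.1599999964237213, -0.2800000011920929], [-249.4199981689453, 161.14999389648438], [-100.2300033569336, -11.619999885559082], [-0.019999999552965164, 0.03999999910593033]]
scene 14 [[-0.17000000178813934, -0.20000000298023224], [-248.11000061035156, 159.8800048828125], [-106.81999969482422, -12.010000228881836], [-0.07000000029802322, 0.10000000149011612]]
scene 15 [[-57.599998474121094, -16.420000076293945], [-161.83999633789062, 119.45999908447266], [0.03999999910593033, -0.14000000059604645], [-0.05999999865889549, 0.14000000059604645]]
```

View pics/z14.png

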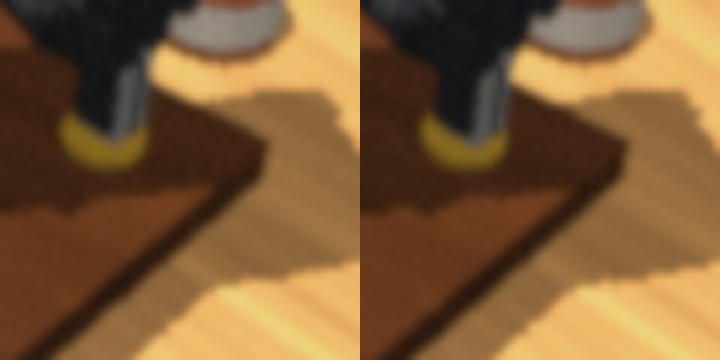

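The base did not move under the 18 N press: the O corner (opposite the short foot) shifted less than 0.1 px between unloaded and pressed. I'm handing in.

```bash
python3 -c "
from cell import ticket
print(ticket.sign_off())"
```

```text
the job is handed in; nothing more can be done
None
```

The wedge is under the short foot, the base stands level and does not rock, and the job is handed in at about 19 s. I pushed the green wedge nearest the robot base by its heel until the foot bore about 44 mm from the thin edge. I then pressed the brass disc with about 18 N and backed well clear.

**What the last checks showed**
- **Level:** the image-motion fit gives a remaining tilt of 0.28 ± 0.18°, against the 0.8° limit. It read 0.4° before the press.
- **Press:** the board corner by the disc moved less than 0.1 px between touching and full press, and the disc was unmoved after release.
- **Base position:** it slid about 3 mm and turned about 0.9° during the final push.
- **Jar, tower and mug:** I did not measure them, but the arm never came near them and they look unmoved in the last pictures.
- **Clear of everything:** wrist force is about zero and the hand is at z 0.28 m.

**What failed or disagreed**
- **First push missed:** the fingertips passed over the wedge without touching it. They reach only about 2–6 mm ahead of the TCP, not the 22 mm stated, so I lowered the hand and pushed again.
- **Absolute tilt:** plain triangulation of the board corners read about 1.0° after the push. That method also read the known 4.06° starting lean about 0.1–0.5° too high. I relied on the image-motion fit and the press check instead. After the final retreat, it lost one corner to tracking and gave no usable value.

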